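# Close the guard of a bench press and work its pedal

## Robot

A 7-joint arm with a two-finger parallel gripper is mounted at the origin on the work surface. World frame = base frame: x ahead of the robot, y to its left, z up, the work surface at z = 0. Lengths are in m, angles in rad, forces in N, time in s.
With the tool pointing down it reaches from about 0.4 to 0.925 m from the base axis. Payload 5.6 kg.
Tool frame: the origin (TCP) lies at the very end of the fingers, on their centre line; the grasp point (between the pads) lies 19 mm behind it; z points along the fingers, y is the direction in which the jaws open and shut (so a half turn about z gives the same grasp; the last joint's range is limited). The gripper opens to 85 mm and grips with 20 to 120 N. Pads are 22 mm wide; open, the fingers measure 114 mm over their backs; the gripper's body (76 mm by 85 mm) begins 54 mm behind the grasp point. The pads swing forward as they close: fully open they stand 13 mm farther back than shut.
Start: joints at [-0.043, 0.468, -0.012, 1.603, 0.006, 1.071, -0.056], TCP at [0.65, -0, 0.231] pointing down, gripper open.
Joint ranges: [-2.53, 2.53], [-0.31, 2.02], [-1.57, 1.55], [0.28, 2.44], [-1.29, 4.43], [0.15, 1.84], [-2.92, 2.92]. Speed limits (rad/s): [2.57, 2.57, 3.14, 3.14, 3.14, 3.14, 3.14].

## Interface

Orientations are given as a unit quaternion [w, x, y, z].
In Python, from station import bot gives the robot as it stands. The module is installed in compiled form; this text tells all that it offers.
- The arm moves only by the shell command python3 -m handwheel 'ROWS' [OPENING] [FORCE]. ROWS is a JSON object of lists of equal length, an entry for each row: "travel": the shift along the tool's x, y, z in mm, a list of three; "delta_rot": the turn, a rotation vector about the tool's x, y, z in degrees, a list of three. A call has 1 to 8 rows; each row shifts and turns the commanded pose from where the row before left it, along the tool's axes as they then stand; what a row does not reach is not made up. A row lasts 1/10 s, in which the tool goes at most 50 mm and 8.59 degrees, less where a joint would pass 70% of its speed; a pose out of reach is approached as far as the arm can. A call with a gripper value outside its range is refused whole. OPENING is the opening, from 0 (shut) to 1 (fully open), set as the call begins (- or left out, the last holds). The fingers move at their own pace and stop on an object; FORCE is the grip in N (left out, the last holds). Time passes only in rows, so rows that do not move let the fingers close. It gives the time, the measured TCP pose, the force and the opening at its end, in the units of the state.
- bot.read_state(): the state, without advancing time (a new reading comes with each control period).
- bot.snapshot(name): name is "scene" or "side" or "wrist"; returns (picture, depth): 420x560x3 uint8, red, green, blue; 420x560 float32, m along the optical axis (not along the pixel's ray), 0 where there is no reading.
- bot.calibration(name): a dict with "intrinsics" (3x3 intrinsics, pixels), "k1" (the pictures are not rectified: a ray, as slopes to the right and down, at radius r is drawn at 1 + k1 r^2 times it, then the intrinsics apply), "eye" and "orientation" of the camera in the world; the wrist camera has in their place "tool_from_camera" (4x4, takes a point from camera to tool coordinates, whose origin is the TCP and whose axes are the flange's). Camera axes: x right, y up, looking along -z (the intrinsics and any distortion apply to the point x, -y, -z); pixel columns grow to the right and rows downward; lengths in m; the calibration is good to about 2 mm. A picture is of the moment at which its call begins: read the wrist's pose just before it. calibration takes no time and is no camera call.
- bot.hand_in(): hands the job in, once; it reports no verdict.
Trained networks look in the newest picture that a camera, given by its name, has taken for a name from the list of things; names that differ only in an ending like _2 or _b are one class to them, and where a whole thing is asked for, a point or a joint stands for the part that bears it (a point fixed in the world has none). Each returns a list of dicts, best first, with "confidence" (0 to 1); they miss things now and then, are a little off and sometimes report something else, mostly with a low value. They report only what shows in the picture. A call takes as long as a camera call.
- bot.boxes_of(name, camera): "position" ([row, column] in pixels, amid what is visible of it).
- bot.mark_of(name, camera): "position" ([row, column] in pixels: a listed point, or the origin of a listed thing).
The state is a dict: "time": time; "q": joint angles; "dq": joint speeds; "tau": joint torques, N m; "ee_pos": TCP position; "ee_rot": TCP orientation; "force": force on the tool from outside, world axes, zero at the start; "ft_torque": the same for the moment, N m; "opening": finger opening in m.
Only numpy, scipy, OpenCV 4.12 (cv2) and the standard library are available. Lean on these libraries where they do the work, as an engineer would, in place of code of your own. Each camera call takes 0.05 s, during which the arm holds its last target. There are 200 camera calls.

## Task

The bracket is already lying in the bench press. Lower the clear guard gently until it is fully shut, then press the yellow pedal down until you feel it firmly against its rubber stop, without forcing it, hold it there for at least a second and let it come all the way back up. Leave the blue pedal, the bracket, the screwdriver and the tape measure alone.

Things in the scene. Friction and masses are not known exactly. Their poses are not given: they have to be found in the camera images.
- press: bench press, fixed: grey base 270 x 210 mm (x, y), rear housing 200 mm wide, 125 mm high (x +25 to +135 mm), blue panel on top; two side cheeks 118 mm high that the guard rests on, between them the nest with the bracket. Origin: centre of its underside; its front (nest side) faces its own -x. The yellow pedal drives a steel punch out of the housing towards the bracket.
- guard (a joint): hinge angle of the press guard in rad: 0 = fully shut (level), about 1.2 to 1.42 = raised. The guard is a clear panel 145 mm long and 205 mm wide, with a yellow frame and a 70 mm front skirt, 0.35 kg. Its hinge is stiff enough to keep it up when raised, but below about 1 rad it falls shut by itself unless held.
- guard_hinge (a point): middle of the guard's hinge line, on the front top edge of the press housing, 127 mm above the table. The hinge line runs along the press's y axis; the point has the press's orientation.
- guard_handle (a point): centre of the guard's handle: a black round bar, diameter 20 mm, 44 mm long along the press's y, on a 14 mm wide neck, 50 mm beyond the guard's front edge. At guard angle a it lies 195*cos(a) mm from the hinge towards the press's -x and 195*sin(a) mm above it. Pinched over its two flat ends (44 mm apart) it can turn between the fingers.
- bracket: loose aluminium angle 40 x 100 x 45 mm lying in the press nest, under the guard. Origin: centre of its underside. It stays where it is.
- yellow_unit: the yellow pedal's base unit, fixed to the table: grey base plate 200 x 125 x 12 mm with low side plates 48 mm high, 113 mm apart. Origin: centre of its underside; the pedal's hinge is at its own +x end (x +85 mm, z +40 mm) and the pedal's free end at its -x end.
- yellow_pedal: pedal with the yellow pad: plate 165 x 90 x 10 mm. Origin on its hinge line (its own y axis). Released, its frame has the unit's orientation and the plate rises at 0.42 rad towards its free end; the angle of its z axis from vertical is how far it is pressed (0 = released, at most 0.44 rad). A spring resists with about 6 to 14 N at the pad.
- yellow_pad (a point): centre of the yellow pad's upper face (75 x 82 mm), 130 mm along the plate from the hinge; the place to press. About 103 mm above the table when released. Firmly on the stop means some 20 to 30 N in all at the pad.
- stop_block: black block on the yellow unit's base, under the pedal, that carries the rubber stop on an adjusting screw. Origin: centre of its underside. Its height is set differently each time and is not given: the pedal meets it somewhere between 0.18 and 0.36 rad of pedal travel. The rubber then gives about 1 mm for each further 5 N at the pad.
- blue_unit: an identical unit with a blue pad, for another job; same frame. Leave it alone.
- blue_pedal: the pedal with the blue pad; same size and frame as the yellow one. Do not press it.
- screwdriver: screwdriver 190 mm long lying on the table. Origin: middle of its underside. Leave it.
- tape: yellow tape measure 72 x 68 x 34 mm. Origin: centre of its underside. Leave it.

How it is judged:
On the way, in this order (a step that is already met when the one before it is completed fails the run):
1. the guard is fully shut (within 0.04 rad) (value of joint guard below 0.04 rad), for 0.2 s.
2. the yellow pedal is pressed against its rubber stop with at least 4 N on the stop, for 0.8 s, the guard staying shut (contact force between yellow_pedal and stop_block above 4 N and value of joint guard below 0.04 rad), for 0.8 s.
At the end, for the whole second after the job is handed in: the guard is shut (within 0.04 rad), both pedals are up (within 0.04 rad), the bracket lies within 10 mm of where it was (value of joint guard below 0.04 rad and angle between each of yellow_pedal, blue_pedal's own z axis and vertical below 0.04 rad and distance of bracket from where it was at the start of the episode below 0.01 m); the robot touches nothing.
It fails at once if the guard slams: it closes faster than 1.5 rad/s (about 0.3 m/s at the handle) in its last 0.15 rad (value of joint guard below 0.15 rad and velocity of joint guard below -1.5 rad/s).
It fails at once if the yellow pedal is pressed by more than 0.08 rad while the guard is open by more than 0.08 rad (angle between yellow_pedal's own z axis and vertical above 0.08 rad and value of joint guard above 0.08 rad).
It fails at once if the pedal is forced: more than 40 N on its stop (contact force between yellow_pedal and stop_block above 40 N).
It fails at once if the blue pedal is pressed by more than 0.08 rad (angle between blue_pedal's own z axis and vertical above 0.08 rad).
It fails at once if the bracket, screwdriver or tape measure is moved by more than 30 mm (distance of any of bracket, screwdriver, tape from where it was at the start of the episode above 0.03 m).
It also fails if it takes over 72 s, if anything falls off the work surface, if the arm or the gripper's body presses on something with over 40 N, if the wrist force passes 120 N, or if a joint passes its speed limit or range.

## Working session

There is one attempt and no reset: what is moved stays moved. The work goes in short steps, Python scripts to look and compute and a shell command to move; the robot and the scene stay as the last step left them, time stands still between calls to the robot, and variables do not carry over. Pictures are saved under pics/ and viewed, about 8 in all and at most 12, crops included, and the job is handed in when it is done.

```bash
mkdir -p pics
cat > h.py <<'E'
import numpy as np, cv2
from scipy.spatial.transform import Rotation as R
from station import bot
def Rq(q): return R.from_quat([q[1],q[2],q[3],q[0]])
def cam(name,st=None):
    c=bot.calibration(name)
    if 'tool_from_camera' in c:
        st=st or bot.read_state(); T=np.array(c['tool_from_camera']); r=Rq(st['ee_rot']).as_matrix()
        return c,r@T[:3,:3],r@T[:3,3]+np.array(st['ee_pos'])
    o=np.array(c['orientation']); M=o if o.shape==(3,3) else Rq(o).as_matrix()
    return c,M,np.array(c['eye'])
def ray(name,rc,st=None):
    c,M,e=cam(name,st); K=np.array(c['intrinsics'])
    y=(rc[0]-K[1,2])/K[1,1]; x=(rc[1]-K[0,2])/K[0,0]; d=np.array([x,y]); u=d.copy()
    for _ in range(20): u=d/(1+c['k1']*(u@u))
    return e, M@np.array([u[0],-u[1],-1.])
def at_depth(name,rc,D,st=None):
    e,v=ray(name,rc,st); r,c=int(round(rc[0])),int(round(rc[1]))
    w=D[max(r-2,0):r+3,max(c-2,0):c+3]; w=w[w>0]
    return e+v*np.median(w) if len(w) else None
def at_z(name,rc,z,st=None):
    e,v=ray(name,rc,st); return e+v*(z-e[2])/v[2]
def proj(name,p,st=None):
    c,M,e=cam(name,st); q=M.T@(np.array(p)-e); s=np.array([q[0],-q[1]])/-q[2]
    s=s*(1+c['k1']*(s@s)); K=np.array(c['intrinsics']); return K[0,0]*s[0]+K[0,2],K[1,1]*s[1]+K[1,2]
E
cat > look.py <<'E'
from h import *
np.set_printoptions(precision=3,suppress=True)
for n in ['scene','side']:
    im,D=bot.snapshot(n); cv2.imwrite(f'pics/{n}0.png',im[:,:,::-1]); np.save(f'{n}D.npy',D)
    print(n,cam(n)[2])
    for t in ['press','guard_hinge','guard_handle','yellow_unit','yellow_pedal','yellow_pad','stop_block','blue_unit','blue_pedal','tape','screwdriver','bracket']:
        for d in bot.mark_of(t,n)[:2]:
            print(t,d['confidence'],np.round(d['position'],1),at_depth(n,d['position'],D))
print(bot.read_state())
E
python3 look.py
```

```text
scene [ 1.002 -0.511  0.892]
press 0.61 [260.6 345.5] [ 0.738 -0.025  0.124]
guard_hinge 0.78 [230.6 363.1] [0.721 0.056 0.125]
guard_handle 0.79 [148.3 342. ] [ 0.685 -0.004  0.361]
guard_handle 0.61 [303.9 118.6] [ 0.484 -0.359  0.104]
yellow_unit 0.75 [342.3 143.6] [ 0.557 -0.37   0.067]
yellow_pedal 0.59 [345.7 177.1] [ 0.597 -0.331  0.048]
yellow_pad 0.63 [304.1 117.2] [ 0.484 -0.362  0.106]
blue_pedal 0.68 [170.7 388.2] [0.629 0.306 0.047]
tape 0.84 [234.4 184.5] [ 0.403 -0.147  0.034]
screwdriver 0.59 [201.8 227.6] [ 0.397 -0.011  0.024]
bracket 0.83 [237.1 321.7] [0.656 0.01  0.092]
side [ 0.444 -0.764  0.649]
press 0.57 [220.9 327.2] [ 0.664 -0.052  0.086]
guard_hinge 0.95 [177.1 342.3] [0.715 0.038 0.139]
yellow_unit 0.88 [373.1 280.8] [ 0.519 -0.372  0.027]
yellow_pedal 0.83 [343.1 323. ] [ 0.596 -0.336  0.047]
yellow_pad 0.67 [344.  259.3] [ 0.484 -0.368  0.106]
stop_block 0.81 [373.4 271.3] [ 0.504 -0.371  0.028]
blue_unit 0.69 [176.2 257.9] [0.541 0.241 0.026]
blue_pedal 0.93 [157.2 282.7] [0.618 0.299 0.05 ]
tape 0.79 [284.7 199.8] [ 0.387 -0.162  0.031]
tape 0.56 [374.3 269.4] [ 0.501 -0.372  0.026]
screwdriver 0.74 [243.6 200.2] [ 0.383 -0.002  0.001]
screwdriver 0.54 [373.9 277.8] [ 0.514 -0.373  0.027]
bracket 0.59 [210.9 304.7] [ 0.611 -0.056  0.119]
{'time': 1.3, 'q': array([-0.043,  0.468, -0.012,  1.603,  0.006,  1.071, -0.056]), 'dq': array([-0.   , -0.001, -0.   ,  0.   , -0.001,  0.   , -0.   ]), 'tau': array([ -0.001, -53.224,   0.021, -25.163,   0.011,   0.001,   0.   ]), 'ee_pos': array([ 0.65 , -0.   ,  0.231]), 'ee_rot': array([ 0.   ,  0.707,  0.707, -0.   ]), 'force': array([-0.32 , -0.014,  0.424]), 'ft_torque': array([ 0.004,  0.006, -0.026]), 'opening': 0.085846523892481}
```

```bash
cd pics; python3 -c "
import cv2
a=cv2.imread('scene0.png');b=cv2.imread('side0.png')
cv2.imwrite('s1.png',cv2.resize(a,(800,600)));cv2.imwrite('s2.png',cv2.resize(b,(800,600)))"
```

```text
(no output)
```

View pics/s1.png

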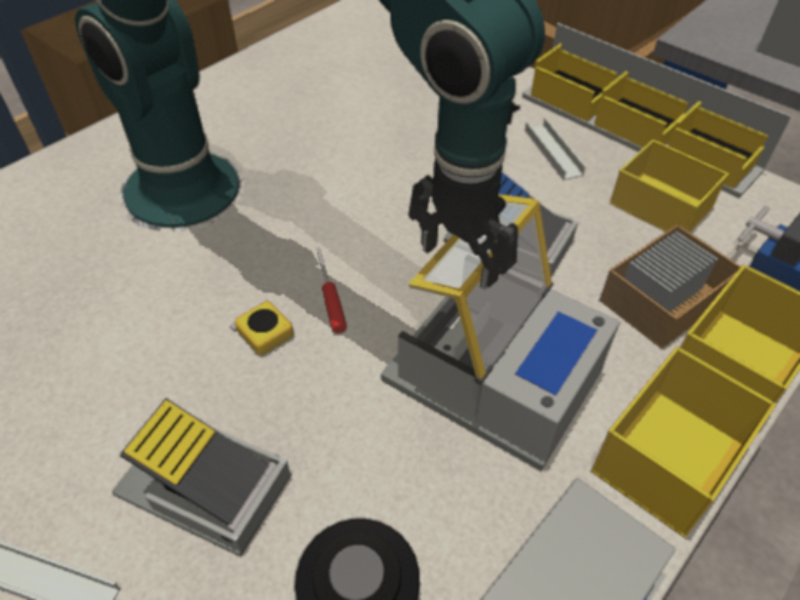

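View pics/s2.png

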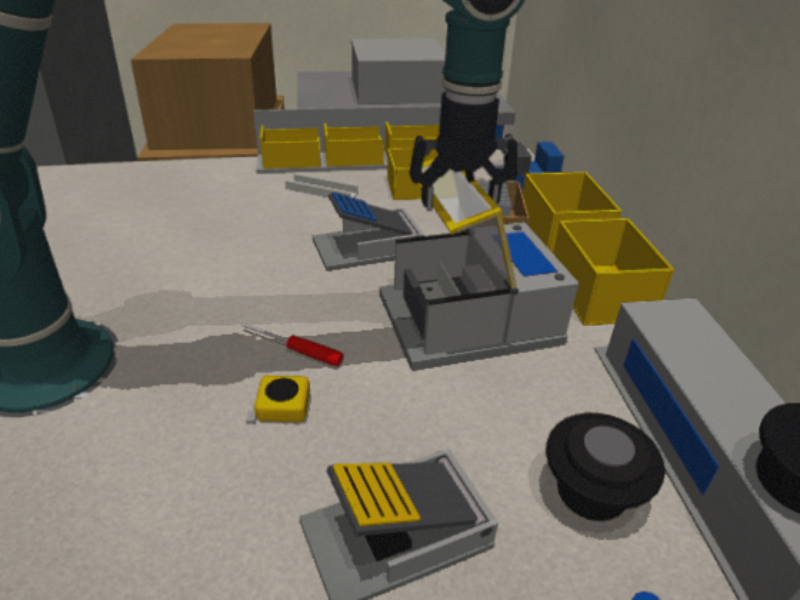

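The guard stands raised, with the gripper right above it and maybe straddling it. The yellow pedal is at the front left, the tape and screwdriver are clear of it, and the blue unit is behind. Next I'll measure the press yaw and the pad.

```bash
cat > m.py <<'E'
from h import *
np.set_printoptions(precision=3,suppress=True)
def cloud(n,im,D,st=None):
    c,M,e=cam(n,st); K=np.array(c['intrinsics']); k=np.array([c['k1'],0,0,0],float)
    v,u=np.mgrid[0:420,0:560]
    x=(u-K[0,2])/K[0,0]; y=(v-K[1,2])/K[1,1]; a,b=x.copy(),y.copy()
    for _ in range(20):
        s=1+c['k1']*(a*a+b*b); a,b=x/s,y/s
    P=np.stack([a,-b,-np.ones_like(a)],-1)*D[...,None]@M.T+e
    P[D<=0]=np.nan; return P
if __name__=='__main__':
    st=bot.read_state(); im,D=bot.snapshot('wrist'); cv2.imwrite('pics/w0.png',cv2.resize(im[:,:,::-1],(800,600)))
    for t in ['guard_handle','guard_hinge','press']:
        for d in bot.mark_of(t,'wrist')[:2]: print(t,d['confidence'],d['position'],at_depth('wrist',d['position'],D,st))
    for n in ['scene','side']:
        im=cv2.imread(f'pics/{n}0.png'); P=cloud(n,im,np.load(n+'D.npy')); h=cv2.cvtColor(im,cv2.COLOR_BGR2HSV)
        x,y,z=P[...,0],P[...,1],P[...,2]
        top=(x>.55)&(x<.95)&(abs(y)<.25)&(z>.12)&(z<.13)
        print(n,'top',cv2.minAreaRect(P[top][:,:2].astype(np.float32)*1000),np.median(P[top],0))
        bl=(h[...,0]>100)&(h[...,0]<130)&(h[...,1]>120)&(x>.6)&(abs(y)<.2)&(z>.11)&(z<.15)
        if bl.sum()>50: print('blue',bl.sum(),cv2.minAreaRect(P[bl][:,:2].astype(np.float32)*1000),np.median(P[bl],0))
        yel=(h[...,0]>20)&(h[...,0]<32)&(h[...,1]>120)&(x>.4)&(x<.6)&(y<-.25)&(z>.06)
        print('pad',yel.sum(),P[yel].mean(0),cv2.minAreaRect(P[yel][:,:2].astype(np.float32)*1000),P[yel].min(0),P[yel].max(0))
        g=(h[...,0]>18)&(h[...,0]<32)&(h[...,1]>120)&(x>.5)&(x<.8)&(abs(y)<.2)&(z>.14)&(z<.45)
        q=P[g]; 
        print('guard',g.sum(),np.percentile(q,[2,50,98],axis=0)); 
        i=q[:,2].argsort()[::-1][:15]; print(q[i].mean(0))
E
python3 m.py
```

```text
guard_handle 0.58 [237.8, 322.4] [0.657 0.05  0.322]
guard_hinge 0.7 [150.5, 364.1] [0.665 0.065 0.317]
scene top ((709.796630859375, 47.744956970214844), (244.60397338867188, 205.65249633789062), 7.423940658569336) [0.776 0.045 0.124]
blue 1597 ((780.0532836914062, 59.974815368652344), (58.490936279296875, 131.94857788085938), 8.067272186279297) [0.781 0.056 0.126]
pad 2017 [ 0.492 -0.365  0.102] ((489.1717834472656, -364.1434326171875), (72.52330780029297, 82.78630065917969), 17.648242950439453) [ 0.447 -0.412  0.079] [ 0.534 -0.315  0.12 ]
guard 1307 [[ 0.614 -0.061  0.146]
 [ 0.681 -0.035  0.249]
 [ 0.728  0.149  0.269]]
[0.677 0.026 0.314]
side top ((709.8504638671875, 47.68644714355469), (244.239013671875, 207.8640594482422), 7.783109664916992) [0.785 0.023 0.124]
blue 609 ((779.8963012695312, 58.23023986816406), (58.640869140625, 130.5028533935547), 7.095884323120117) [0.784 0.044 0.125]
pad 1772 [ 0.49  -0.368  0.102] ((492.0129699707031, -364.4536437988281), (73.53619384765625, 81.6169204711914), 16.63109016418457) [ 0.446 -0.413  0.076] [ 0.535 -0.318  0.118]
guard 652 [[ 0.587 -0.064  0.155]
 [ 0.659 -0.047  0.251]
 [ 0.723  0.134  0.335]]
[0.594 0.004 0.343]
```

View pics/w0.png

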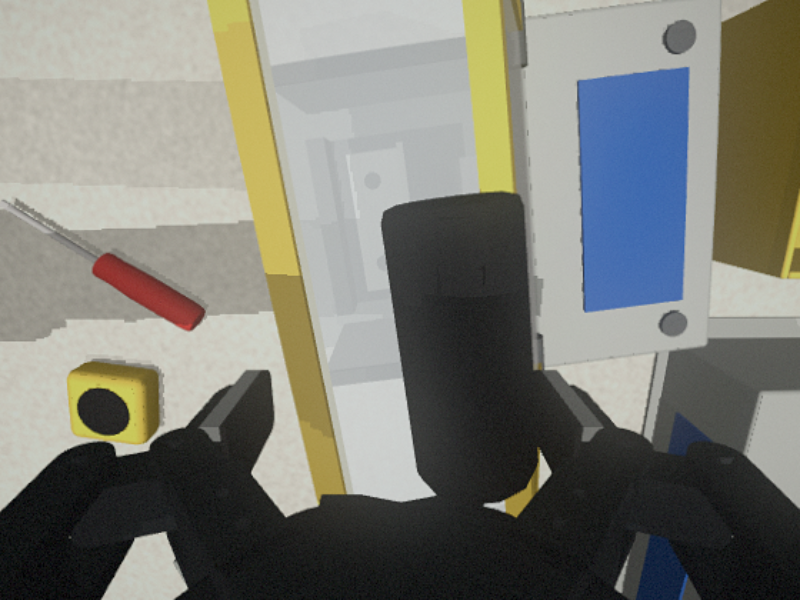

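```bash
cat > m2.py <<'E'
from m import *
st=bot.read_state(); im,D=bot.snapshot('wrist'); P=cloud('wrist',im,D,st)
print(cam('wrist',st)[2])
for r in range(140,420,20): print(r,[tuple(np.round(P[r,c]*1000).astype(int)) if D[r,c]>0 else None for c in (175,200,290,310,330,350,368)])
hsv=cv2.cvtColor(im,cv2.COLOR_RGB2HSV)
k=(hsv[...,2]<70)&(P[...,2]>.28)
q=P[k]; print(np.percentile(q,[1,5,50,95,99],axis=0))
E
python3 m2.py
```

```text
[0.649 0.069 0.374]
140 [(np.int64(605), np.int64(64), np.int64(244)), (np.int64(616), np.int64(64), np.int64(247)), (np.int64(653), np.int64(65), np.int64(259)), (np.int64(655), np.int64(67), np.int64(316)), (np.int64(658), np.int64(67), np.int64(320)), (np.int64(662), np.int64(67), np.int64(319)), (np.int64(711), np.int64(61), np.int64(156))]
160 [(np.int64(520), np.int64(30), np.int64(0)), (np.int64(616), np.int64(56), np.int64(249)), (np.int64(651), np.int64(64), np.int64(320)), (np.int64(654), np.int64(64), np.int64(322)), (np.int64(658), np.int64(64), np.int64(322)), (np.int64(661), np.int64(64), np.int64(321)), (np.int64(704), np.int64(49), np.int64(183))]
180 [(np.int64(517), np.int64(6), np.int64(0)), (np.int64(615), np.int64(48), np.int64(248)), (np.int64(651), np.int64(60), np.int64(320)), (np.int64(654), np.int64(61), np.int64(323)), (np.int64(658), np.int64(60), np.int64(322)), (np.int64(662), np.int64(60), np.int64(321)), (np.int64(666), np.int64(59), np.int64(316))]
200 [(np.int64(515), np.int64(-20), np.int64(0)), (np.int64(614), np.int64(39), np.int64(247)), (np.int6
[... 2911 characters left out ...]
4(21), np.int64(326)), (np.int64(652), np.int64(13), np.int64(317)), (np.int64(656), np.int64(12), np.int64(317)), (np.int64(661), np.int64(12), np.int64(317)), (np.int64(663), np.int64(20), np.int64(325)), (np.int64(667), np.int64(21), np.int64(326))]
400 [(np.int64(630), np.int64(21), np.int64(330)), (np.int64(634), np.int64(21), np.int64(331)), (np.int64(651), np.int64(13), np.int64(323)), (np.int64(656), np.int64(11), np.int64(322)), (np.int64(659), np.int64(20), np.int64(330)), (np.int64(662), np.int64(21), np.int64(331)), (np.int64(666), np.int64(21), np.int64(330))]
[[ 0.58  -0.008  0.288]
 [ 0.586 -0.004  0.295]
 [ 0.656  0.017  0.318]
 [ 0.712  0.061  0.33 ]
 [ 0.719  0.066  0.333]]
```

```bash
python3 -m handwheel '{"travel":[[0,0,-25],[0,0,-35],[0,0,-35],[0,0,-25],[0,0,0],[0,0,0],[0,0,0],[0,0,0]],"delta_rot":[[0,0,0],[0,0,0],[0,0,0],[0,0,0],[0,0,8.5],[0,0,8.5],[0,0,8.5],[0,0,8.5]]}' 1
python3 -m handwheel '{"travel":[[0,0,0],[0,0,0],[0,0,0],[0,0,0],[0,0,0],[0,0,0],[0,0,0]],"delta_rot":[[0,0,8.5],[0,0,8.5],[0,0,8.5],[0,0,8.5],[0,0,8.5],[0,0,6],[0,0,0]]}' 1
cat > m3.py <<'E'
from m import *
import sys
st=bot.read_state(); im,D=bot.snapshot('wrist'); cv2.imwrite(f'pics/{sys.argv[1]}.png',cv2.resize(im[:,:,::-1],(800,600)))
print(st['ee_pos'],Rq(st['ee_rot']).as_matrix(),st['force'],st['q'])
P=cloud('wrist',im,D,st)
k=(im.max(-1)<70)&(P[...,2]>.295)&(P[...,2]<.33); q=P[k]; print(len(q),np.percentile(q,[3,50,97],axis=0),cv2.minAreaRect(q[:,:2].astype(np.float32)*1000))
E
python3 m3.py w1
```

```text
time: 2.35
ee_pos: [0.65, -0.0, 0.3514]
ee_rot: [0.0, 0.884, 0.467, 0.0]
force: [0.3, -0.1, -0.4]
opening: 0.0855
time: 3.05
ee_pos: [0.65, 0.0001, 0.3513]
ee_rot: [0.0, 0.998, 0.065, -0.0]
force: [0.6, 0.1, -0.8]
opening: 0.0856
[0.65  0.    0.351] [[ 0.991  0.13  -0.   ]
 [ 0.13  -0.991 -0.   ]
 [-0.     0.    -1.   ]] [ 0.633  0.076 -0.781] [-0.229  0.38   0.246  1.471 -0.093  1.302 -1.416]
2417 [[0.651 0.024 0.299]
 [0.662 0.045 0.32 ]
 [0.67  0.065 0.323]] ((660.1366577148438, 44.893272399902344), (19.900461196899414, 43.6064338684082), 7.134076118469238)
```

View pics/w1.png

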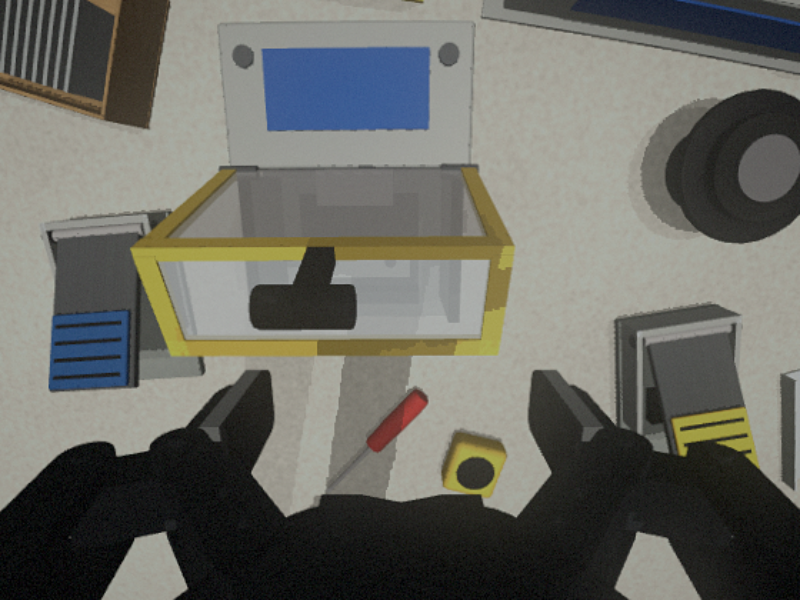

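Handle is at (303,306), centre (0.660, 0.045, 0.312), 20 × 43.6 mm, which matches the given sizes. The guard is at about 1.25 rad. I'll grasp it over its flat ends.

```bash
python3 -m handwheel '{"travel":[[8,-22,0],[8,-21,0],[0,0,15],[0,0,18],[0,0,18],[0,0,11],[0,0,0]],"delta_rot":[[0,0,0],[0,0,0],[0,0,0],[0,0,0],[0,0,0],[0,0,0],[0,0,0]]}' 1
python3 -m handwheel '{"travel":[[0,0,0],[0,0,0],[0,0,0],[0,0,0],[0,0,0],[0,0,0],[0,0,0],[0,0,0]],"delta_rot":[[0,0,0],[0,0,0],[0,0,0],[0,0,0],[0,0,0],[0,0,0],[0,0,0],[0,0,0]]}' 0 35
```

```text
time: 3.8
ee_pos: [0.6591, 0.0439, 0.287]
ee_rot: [0.0, 0.998, 0.066, -0.002]
force: [0.7, 0.4, 0.1]
opening: 0.0856
time: 4.6
ee_pos: [0.6607, 0.0442, 0.2905]
ee_rot: [0.0, 0.998, 0.065, 0.001]
force: [-1.9, -1.5, 5.4]
opening: 0.0435
```

```bash
python3 -m handwheel '{"travel":[[-9.2,0,3.3],[-8.9,0,3.7],[-8.8,0,4.2],[-8.6,0,4.7],[-8.3,0,5.1],[-8.1,0,5.4],[-7.8,0,5.9],[-7.5,0,6.2]],"delta_rot":[[0,0,0],[0,0,0],[0,0,0],[0,0,0],[0,0,0],[0,0,0],[0,0,0],[0,0,0]]}'
```

```text
time: 5.4
ee_pos: [0.5935, 0.0351, 0.2511]
ee_rot: [0.0, 0.998, 0.065, 0.001]
force: [-0.3, -2.3, 2.7]
opening: 0.0437
```

```bash
python3 -m handwheel '{"travel":[[-7.2,0,6.6],[-6.8,0,7],[-6.4,0,7.3],[-6.1,0,7.6],[-5.7,0,7.9],[-5.3,0,8.2],[-4.9,0,8.4],[-4.5,0,8.7]],"delta_rot":[[0,0,0],[0,0,0],[0,0,0],[0,0,0],[0,0,0],[0,0,0],[0,0,0],[0,0,0]]}'
```

```text
time: 6.2
ee_pos: [0.5466, 0.0288, 0.188]
ee_rot: [0.001, 0.998, 0.065, -0.0]
force: [1.1, -5.3, 1.4]
opening: 0.0435
```

```bash
python3 -m handwheel '{"travel":[[-4,0,8.9],[-3.6,0,9],[-3.1,0,9.3],[-2.6,0,9.4],[-2.2,0,9.5],[-1.7,0,9.6],[0,0,0],[0,0,0]],"delta_rot":[[0,0,0],[0,0,0],[0,0,0],[0,0,0],[0,0,0],[0,0,0],[0,0,0],[0,0,0]]}'
```

```text
time: 7.0
ee_pos: [0.5296, 0.0265, 0.1319]
ee_rot: [0.001, 0.998, 0.065, -0.0]
force: [1.3, -5.4, -2.3]
opening: 0.0435
```

```bash
python3 -m handwheel '{"travel":[[-0.5,0,5],[-0.5,0,5],[-0.3,0,5],[-0.2,0,5],[0,0,4],[0,0,3],[0,0,2],[0,0,0]],"delta_rot":[[0,0,0],[0,0,0],[0,0,0],[0,0,0],[0,0,0],[0,0,0],[0,0,0],[0,0,0]]}'
```

```text
time: 7.8
ee_pos: [0.5276, 0.0262, 0.1041]
ee_rot: [0.0, 0.998, 0.065, -0.001]
force: [-3.6, -5.7, 10.0]
opening: 0.0433
```

The upward force has reached 10 N, so the guard is resting on the cheeks. I'll release it, rise, and check.

```bash
python3 -m handwheel '{"travel":[[0,0,0],[0,0,0],[0,0,0],[0,0,0],[0,0,0],[0,0,0],[0,0,0]],"delta_rot":[[0,0,0],[0,0,0],[0,0,0],[0,0,0],[0,0,0],[0,0,0],[0,0,0]]}' 1
python3 -m handwheel '{"travel":[[0,0,-20],[0,0,-35],[0,0,-45],[0,0,-45],[0,0,-20],[0,0,0]],"delta_rot":[[0,0,0],[0,0,0],[0,0,0],[0,0,0],[0,0,0],[0,0,0]]}' 0
cat > m4.py <<'E'
from m import *
st=bot.read_state(); im,D=bot.snapshot('wrist'); P=cloud('wrist',im,D,st); cv2.imwrite('pics/w2.png',cv2.resize(im[:,:,::-1],(800,600)))
h=cv2.cvtColor(im,cv2.COLOR_RGB2HSV)
for d in bot.mark_of('guard_handle','wrist'): print(d,at_depth('wrist',d['position'],D,st))
x,y,z=np.moveaxis(P,-1,0)
g=(h[...,0]>18)&(h[...,0]<32)&(h[...,1]>120)&(x>.5)&(x<.8)&(abs(y-.04)<.13)&(z>.1)
q=P[g]; A=np.c_[q[:,:2],np.ones(len(q))]; f=np.linalg.lstsq(A[q[:,2]>.115],q[q[:,2]>.115][:,2],rcond=None)[0]
print('guard frame',len(q),np.percentile(q,[2,50,98],axis=0),'plane slope',f)
# plate of pedal, top view from the scene cam
im,D=bot.snapshot('side'); P=cloud('side',im,D); h=cv2.cvtColor(im,cv2.COLOR_RGB2HSV); x,y,z=np.moveaxis(P,-1,0)
yel=(h[...,0]>20)&(h[...,0]<32)&(h[...,1]>120)&(x>.4)&(x<.6)&(y<-.25)&(z>.06)
q=P[yel]; A=np.c_[q[:,:2],np.ones(len(q))]; f=np.linalg.lstsq(A,q[:,2],rcond=None)[0]
print('pad mean',q.mean(0),'grad',f,'heading deg',np.degrees(np.arctan2(-f[1],-f[0])),'angle',np.arctan(np.hypot(*f[:2])))
print(st['ee_pos'],st['force'],st['time'])
E
python3 m4.py
```

```text
time: 8.5
ee_pos: [0.5286, 0.0274, 0.1044]
ee_rot: [-0.0, 0.998, 0.065, 0.0]
force: [0.2, 0.8, 0.8]
opening: 0.0854
time: 9.1
ee_pos: [0.5306, 0.0275, 0.2731]
ee_rot: [-0.0, 0.998, 0.065, 0.004]
force: [-0.5, 0.4, 0.1]
opening: 0.0002
{'position': [205.8, 279.7], 'confidence': 0.84} [0.527 0.029 0.137]
guard frame 6333 [[ 0.537 -0.062  0.13 ]
 [ 0.596  0.041  0.132]
 [ 0.708  0.147  0.366]] plane slope [-0.503 -0.056  0.457]
pad mean [ 0.49  -0.368  0.102] grad [-0.42  -0.11   0.267] heading deg 14.664876217364496 angle 0.4099978836848263
[0.531 0.027 0.273] [-0.47   0.383  0.106] 9.1
```

View pics/w2.png

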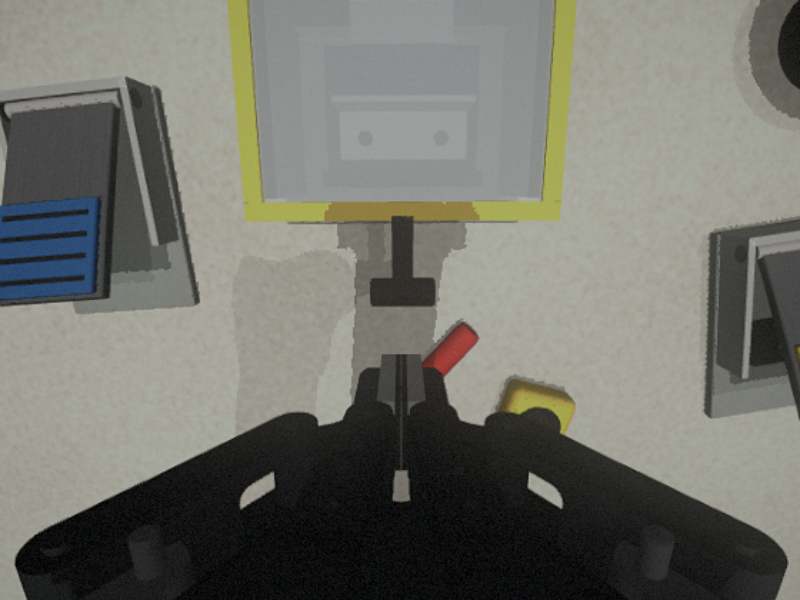

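The guard frame is level at z 0.130–0.132 and the handle top is at 0.137, so the guard is shut. The bracket shows through the panel near (403,135). Now the pad at (0.490, -0.365).

```bash
python3 -m handwheel '{"travel":[[-5,20,0],[-10,42,0],[-11,46,0],[-11,46,0],[-11,46,0],[-11,46,0],[-11,46,0],[-11,46,0]],"delta_rot":[[0,0,0],[0,0,0],[0,0,0],[0,0,0],[0,0,0],[0,0,0],[0,0,0],[0,0,0]]}'
python3 -m handwheel '{"travel":[[-10,46,0],[0,0,35],[0,0,45],[0,0,45],[0,0,20],[0,0,0],[0,0,0]],"delta_rot":[[0,0,0],[0,0,0],[0,0,0],[0,0,0],[0,0,0],[0,0,0],[0,0,0]]}'
cat > m5.py <<'E'
from m import *
im,D=bot.snapshot('side'); cv2.imwrite('pics/p1.png',cv2.resize(im[200:420,150:450,::-1],(800,587)))
st=bot.read_state(); print(st['ee_pos'],st['force'],st['time'])
for d in bot.mark_of('yellow_pad','side'): print(d,at_depth('side',d['position'],D))
E
python3 m5.py
```

```text
time: 10.05
ee_pos: [0.4912, -0.3196, 0.2674]
ee_rot: [-0.001, 0.998, 0.065, -0.001]
force: [0.6, -0.7, -0.6]
opening: -0.0001
time: 10.75
ee_pos: [0.4879, -0.3652, 0.1235]
ee_rot: [-0.0, 0.998, 0.065, -0.001]
force: [-0.5, -0.4, 0.7]
opening: 0.0001
[ 0.489 -0.366  0.125] [-0.228 -0.578  0.33 ] 10.8
{'position': [343.9, 259.9], 'confidence': 0.83} [ 0.485 -0.368  0.105]
```

View pics/p1.png

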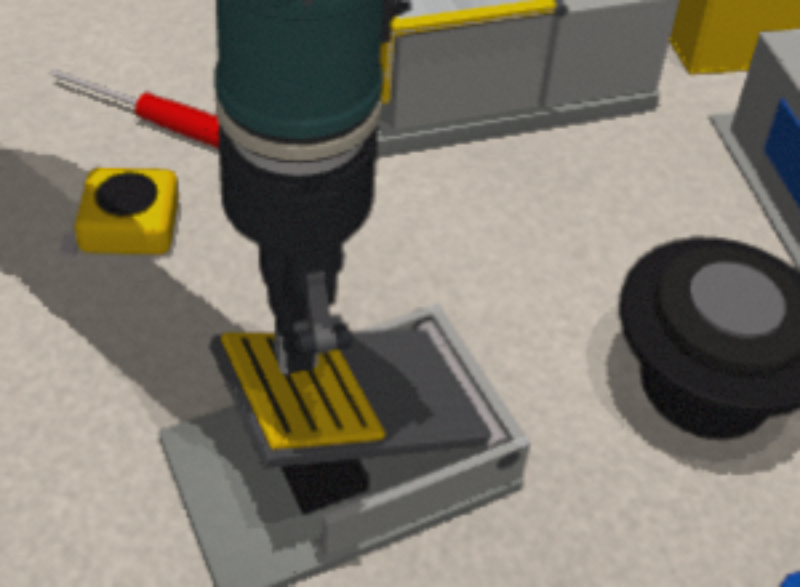

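The fingertip (300,370) is over the pad's middle. I'll press in small steps and watch the force.

```bash
python3 -m handwheel '{"travel":[[0,0,7],[0,0,7],[0,0,6],[-1.5,0,5],[-2,0,5],[-1.5,0.5,5],[-1,0.5,4],[0,0,0]],"delta_rot":[[0,0,0],[0,0,0],[0,0,0],[0,0,0],[0,0,0],[0,0,0],[0,0,0],[0,0,0]]}'
```

```text
time: 11.65
ee_pos: [0.4822, -0.3677, 0.0859]
ee_rot: [0.0, 0.998, 0.065, -0.0]
force: [-2.8, 1.1, 9.8]
opening: -0.0005
```

```bash
python3 -m handwheel '{"travel":[[-0.5,0,2],[-0.5,0,2],[0,0,0],[0,0,0]],"delta_rot":[[0,0,0],[0,0,0],[0,0,0],[0,0,0]]}'
```

```text
time: 12.05
ee_pos: [0.4812, -0.368, 0.0824]
ee_rot: [0.0, 0.998, 0.065, 0.0]
force: [-3.4, 0.2, 9.4]
opening: 0.0002
```

```bash
python3 -m handwheel '{"travel":[[-0.5,0,2],[-0.5,0,1],[0,0,0],[0,0,0]],"delta_rot":[[0,0,0],[0,0,0],[0,0,0],[0,0,0]]}'
```

```text
time: 12.45
ee_pos: [0.4804, -0.3683, 0.0796]
ee_rot: [0.001, 0.998, 0.065, 0.0]
force: [-2.8, -0.2, 9.2]
opening: -0.0001
```

```bash
python3 -m handwheel '{"travel":[[-0.5,0,2],[-0.5,0,1],[0,0,0],[0,0,0]],"delta_rot":[[0,0,0],[0,0,0],[0,0,0],[0,0,0]]}'
```

```text
time: 12.85
ee_pos: [0.4796, -0.3686, 0.0766]
ee_rot: [0.001, 0.998, 0.065, 0.0]
force: [-2.9, 1.2, 10.3]
opening: 0.0002
```

```bash
python3 -m handwheel '{"travel":[[-0.4,0,2],[-0.4,0,1],[0,0,0],[0,0,0]],"delta_rot":[[0,0,0],[0,0,0],[0,0,0],[0,0,0]]}'
```

```text
time: 13.25
ee_pos: [0.4789, -0.3688, 0.074]
ee_rot: [0.001, 0.998, 0.065, 0.001]
force: [-3.0, 0.1, 11.6]
opening: -0.0002
```

```bash
python3 -m handwheel '{"travel":[[-0.4,0,2],[-0.3,0,1],[0,0,0],[0,0,0]],"delta_rot":[[0,0,0],[0,0,0],[0,0,0],[0,0,0]]}'
```

```text
time: 13.65
ee_pos: [0.4785, -0.369, 0.072]
ee_rot: [0.001, 0.998, 0.065, 0.001]
force: [-5.3, 2.2, 19.6]
opening: 0.0
```

```bash
python3 -m handwheel '{"travel":[[0,0,1],[0,0,0],[0,0,0],[0,0,0]],"delta_rot":[[0,0,0],[0,0,0],[0,0,0],[0,0,0]]}'
```

```text
time: 14.05
ee_pos: [0.4784, -0.369, 0.0714]
ee_rot: [0.001, 0.998, 0.065, 0.001]
force: [-5.0, 3.0, 22.9]
opening: -0.0
```

The force is rising about 5 N per mm, so the pedal is on the rubber stop. Holding.

```bash
python3 -m handwheel '{"travel":[[0,0,0.5],[0,0,0],[0,0,0],[0,0,0],[0,0,0],[0,0,0],[0,0,0],[0,0,0]],"delta_rot":[[0,0,0],[0,0,0],[0,0,0],[0,0,0],[0,0,0],[0,0,0],[0,0,0],[0,0,0]]}'; python3 -m handwheel '{"travel":[[0,0,0],[0,0,0],[0,0,0],[0,0,0],[0,0,0],[0,0,0],[0,0,0],[0,0,0]],"delta_rot":[[0,0,0],[0,0,0],[0,0,0],[0,0,0],[0,0,0],[0,0,0],[0,0,0],[0,0,0]]}'
```

```text
time: 14.85
ee_pos: [0.4783, -0.3691, 0.071]
ee_rot: [0.001, 0.998, 0.065, 0.001]
force: [-6.2, 3.4, 23.4]
opening: 0.0002
time: 15.65
ee_pos: [0.4783, -0.369, 0.071]
ee_rot: [0.001, 0.998, 0.065, 0.001]
force: [-6.2, 2.8, 23.9]
opening: -0.0
```

```bash
python3 -m handwheel '{"travel":[[0.5,0,-5],[1.5,0,-6],[2,-0.3,-7],[2,-0.3,-7],[2,-0.4,-8],[2,0,-10],[0,0,-15],[0,0,-20]],"delta_rot":[[0,0,0],[0,0,0],[0,0,0],[0,0,0],[0,0,0],[0,0,0],[0,0,0],[0,0,0]]}'; python3 -m handwheel '{"travel":[[0,0,-40],[0,0,-40],[0,0,-30],[0,0,0],[0,0,0],[0,0,0],[0,0,0]],"delta_rot":[[0,0,0],[0,0,0],[0,0,0],[0,0,0],[0,0,0],[0,0,0],[0,0,0]]}'
cat > m6.py <<'E'
from m import *
for n in ['side','scene']:
    im,D=bot.snapshot(n); P=cloud(n,im,D); h=cv2.cvtColor(im,cv2.COLOR_RGB2HSV); x,y,z=np.moveaxis(P,-1,0)
    cv2.imwrite(f'pics/end_{n}.png',cv2.resize(im[:,:,::-1],(800,600)))
    Y=(h[...,0]>20)&(h[...,0]<32)&(h[...,1]>120)
    q=P[Y&(x>.4)&(x<.6)&(y<-.25)&(z>.05)&(z<.13)]
    if len(q)>100:
        f=np.linalg.lstsq(np.c_[q[:,:2],np.ones(len(q))],q[:,2],rcond=None)[0]; print(n,'pad',q.mean(0),np.arctan(np.hypot(*f[:2])))
    q=P[Y&(x>.53)&(x<.73)&(y>-.1)&(y<.17)&(z>.115)&(z<.2)]; print('guard',len(q),np.percentile(q[:,2],[2,50,98]))
    for t in ['blue_pedal','tape','bracket','screwdriver']:
        for d in bot.mark_of(t,n)[:1]: print(t,d['confidence'],at_depth(n,d['position'],D))
st=bot.read_state(); print(st['ee_pos'],st['force'],st['time'])
E
python3 m6.py
```

```text
time: 16.45
ee_pos: [0.4865, -0.3649, 0.1456]
ee_rot: [-0.001, 0.998, 0.065, -0.002]
force: [0.5, -0.3, 0.5]
opening: 0.0
time: 17.15
ee_pos: [0.4871, -0.3649, 0.2544]
ee_rot: [-0.001, 0.998, 0.065, -0.001]
force: [0.1, -0.3, -0.6]
opening: -0.0001
side pad [ 0.49  -0.369  0.102] 0.40793946793944413
guard 548 [0.118 0.131 0.133]
tape 0.57 [ 0.389 -0.162  0.031]
bracket 0.61 [ 0.516 -0.373  0.027]
screwdriver 0.66 [ 0.39 -0.01 -0.  ]
scene pad [ 0.492 -0.365  0.102] 0.42490363665652475
guard 1070 [0.129 0.133 0.135]
blue_pedal 0.7 [0.622 0.306 0.047]
tape 0.91 [ 0.401 -0.148  0.035]
screwdriver 0.8 [ 0.398 -0.005  0.024]
[ 0.488 -0.365  0.256] [ 0.127 -0.153 -0.179] 17.65
```

View pics/end_side.png

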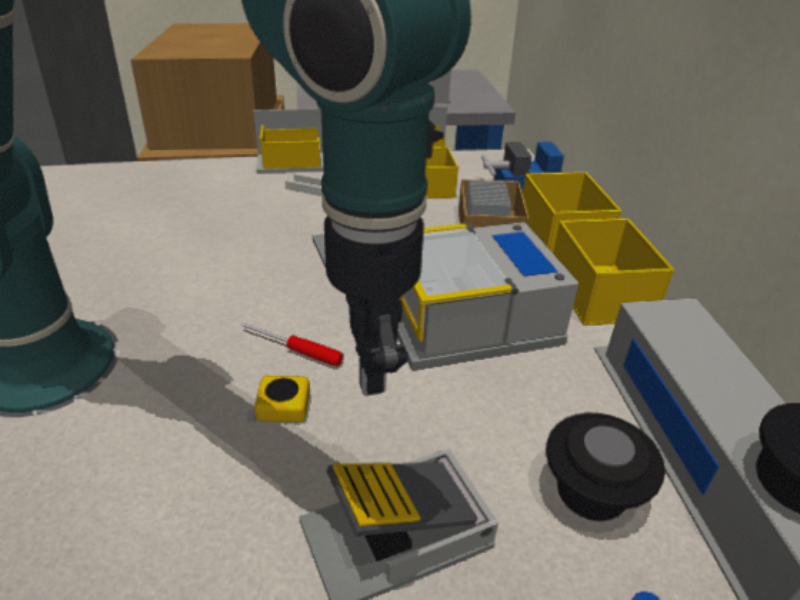

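The yellow pedal is back up (pad near (375,490)) and the guard is shut (front edge near (465,292)). The tape (283,397) and screwdriver (315,350) haven't moved, and the gripper is clear of everything.

```bash
python3 -c "
from station import bot
print(bot.hand_in())"
```

```text
the job is handed in; nothing more can be done
None
```

I shut the guard, pressed the yellow pedal onto its stop, let it come back up, and handed the job in at about 18 s; no verdict is reported.

- **Guard:** I gripped the handle over its flat ends and lowered it along its arc at about 0.5 rad/s, slower at the end, until it pushed back with 10 N. After release, the frame measured level at z 0.130–0.133 m and the handle top was at 0.137 m, so it is shut.
- **Yellow pedal:** I pressed it in small steps. The force stayed near 10–12 N, then rose about 5 N per mm once it met the rubber. I held it for 1.6 s at about 24 N in all, by my estimate 12 N of that on the stop. At the end the pad was back at its starting height of 0.102 m and tilt of 0.41–0.42 rad.
- **Everything else:** The tape measure, screwdriver and blue pedal were found where they started, to within about 1 cm, and the gripper was clear with no force on it.
- **Weak check:** In the last pictures the network's only bracket detection was a false one, on the yellow unit. I last saw the bracket through the shut guard, before pressing the pedal, so I did not measure its position after the punch stroke.

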